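Make up two bead-making class kits

TASK

Make up the two kits for the glass-bead class. The long tray gets the squat glass jar standing in its small compartment and the black graphite block lying flat in its large compartment, with the brass bead roller on top of the block, groove side up, centred and lengthwise along it; the square tray gets the tall slim jar standing in its narrow compartment and the steel mandrel rest standing on its base in the wide one. Set the glass jars down without dropping them, and leave the white dish, the green bottle of rods and the tweezers where they are.

Things in the scene. Friction and masses are not known exactly. Their poses are not given: they have to be found in the camera images.
- long_tray: Long shallow aluminium tray, fixed: 217 mm (own x) by 98 mm (own y), 12 mm high, walls and partition 4 mm thick. Origin: centre of underside; compartment floor 4 mm above it. A partition at own x = -24.5 mm makes a small compartment (inside 78 by 90 mm, centre at own x -65.5 mm, y 0) and a large one (inside 127 by 90 mm, centre at own x +41 mm, y 0).
- square_tray: Square shallow aluminium tray, fixed: 150 by 150 mm, 12 mm high, walls and partition 4 mm thick. Origin: centre of underside; compartment floor 4 mm above it. A partition along own x at own y = -13 mm makes a narrow compartment (inside 142 mm in x by 56 mm in y, centre at own x 0, y -43 mm) and a wide one (inside 142 by 82 mm, centre at own x 0, y +30 mm).
- block: Plain black graphite block, loose, 90 mm (own x) by 50 mm (own y) by 30 mm high, lying flat. Origin: centre of its underside, own z up.
- roller: Brass bead roller, loose: a bar 60 mm (own x) by 36 mm (own y) by 22 mm high; the upper 6 mm are five ribs across it (along own y) with grooves between. Its plain sides, 36 mm apart, can be gripped. Origin: centre of its underside, own z up (groove side).
- rest: Steel mandrel rest, loose: base plate 90 mm (own x) by 46 mm (own y) by 8 mm; on its centre line an upright web 90 mm long (own x), 10 mm thick, top 45 mm above the underside, with a notch 13 mm deep near each end (the middle 38 mm is full height). Grip the web across own y. Origin: centre of the underside, own z up.
- squat_jar: Squat lidded clear glass jar, steel lid, loose, upright: 60 mm diameter, 50 mm high over all. Origin: centre of its underside, own z up.
- tall_jar: Tall slim lidded clear glass jar, steel lid, loose, upright: 40 mm diameter, 85 mm high over all. Origin: centre of its underside, own z up.
- dish: Bystander: small white ceramic dish, loose, 70 mm across the rim, 20 mm high, standing among the stock. Origin: centre of its underside. To be left where it is.
- bottle: Bystander: green glass bottle, loose, 54 mm diameter, 126 mm high, with four thin glass rods rising to 245 mm. Origin: centre of its underside. To be left where it is.
- tweezers: Bystander: steel tweezers, loose, lying flat, about 125 mm long (along own x), 8 mm high. Origin: near the middle, underside. To be left where they are.
Things that resemble listed ones, but are neither listed nor needed, are in the scene too. What is shaped like the tall_jar but orange is not meant. There is more than one size of the roller; the one meant has the size given above.

How it is judged:
By the outcome, as a careful person would: the job done as asked, in the order asked, and still so for the second after the job is handed in, with the robot touching nothing.
It also fails if it takes over 144 s, if anything falls off the work surface, if the arm or the gripper's body presses on something with over 40 N, if the wrist force passes 120 N, or if a joint passes its speed limit or range.

ROBOT

A 6-joint arm with a two-finger parallel gripper is mounted at the origin on the work surface. World frame = base frame: x ahead of the robot, y to its left, z up, the work surface at z = 0. Lengths are in mm, angles in rad, forces in N, time in s.
With the tool pointing down it reaches from about 275 to 825 mm from the base axis. Payload 4.9 kg.
Tool frame: the origin (TCP) lies at the very end of the fingers, on their centre line; the grasp point (between the pads) lies 19 mm behind it; z points along the fingers, y is the line along which they close (so a half turn about z gives the same grasp; the last joint's range is limited). The gripper opens to 85 mm and grips with 20 to 120 N. Pads are 22 mm wide; open, the fingers measure 114 mm over their backs; the gripper's body (76 mm by 85 mm) begins 54 mm behind the grasp point. The pads swing forward as they close: fully open they stand 13 mm farther back than shut.
Start: joints at [-1.269, 0.326, -0.193, 1.052, 0, 1.437], TCP at [232.188, -498.605, 231.281] pointing down, gripper open.
Joint ranges: [-2.65, 2.65], [-0.97, 1.79], [-1.3, 1.35], [-1.93, 2.1], [-1.47, 1.37], [-3.14, 3.14]. Speed limits (rad/s): [2.57, 2.57, 3.14, 3.14, 3.14, 3.14].

INTERFACE

Orientations are given as [roll, pitch, yaw] about the fixed x, y, z axes, in that order (R = Rz(yaw) Ry(pitch) Rx(roll)).
In Python, from bench import bot, solve_ik, imaging gives the robot as it stands. Calls block until the motion is done:
- bot.move_ptp(position, orientation): joint-space move of the TCP to a pose.
- bot.movel(position, rot=None, max_speed=150, threshold=None): straight line of the TCP; rot=None keeps the orientation; max_speed is the mean speed in mm/s. With threshold (N) it stops when the force on the tool has changed by that much, and returns True; else False.
- bot.move_j(angles): joint-space move.
- bot.grip(opening, effort=None): opening from 0.0 (shut) to 1.0 (fully open); effort is the grip in N (None keeps the last); returns when the fingers have stopped.
- bot.dwell(seconds).
- solve_ik(position, orientation): joint angles nearest the present ones, or None.
- bot.get_state(): the state.
- imaging.capture(name): name is "scene" or "side" or "wrist"; returns the picture (384x512x3 uint8, blue, green, red); there is no depth.
- imaging.camera_model(name): a dict with "K" (3x3 intrinsics, pixels), "k1" (the pictures are not rectified: a ray, as slopes to the right and down, at radius r is drawn at 1 + k1 r^2 times it, then the intrinsics apply), "position" and "rotation" of the camera in the world. Camera axes: x right, y up, looking along -z (the intrinsics and any distortion apply to the point x, -y, -z); pixel columns grow to the right and rows downward; lengths in mm; the calibration is good to about 2 mm. A picture is of the moment at which its call begins: read the wrist's pose just before it. camera_model takes no time and is no camera call; for the wrist camera it gives the pose at the moment of the call.
A pose or a line that the arm cannot do raises bot.IKError and nothing moves.
- bot.sign_off(): hands the job in; it is judged then, once.
The state is a dict: "t": time; "qpos": joint angles; "joint_velocities": joint speeds; "effort": joint torques, N m; "tcp_pos": TCP position; "orientation": TCP orientation; "contact_force": force on the tool from outside, world axes, zero at the start; "wrist_torque": the same for the moment, N m; "opening": opening from 0.0 (shut) to 1.0 (fully open); "gripper_force": force on a finger pad.
Only numpy, scipy, OpenCV 4.12 (cv2) and the standard library are available. Lean on these libraries where they do the work, as an engineer would, in place of code of your own. Each camera call takes 0.05 s, during which the arm holds its last target. There are 200 camera calls.

## Working session

There is one attempt and no reset: what is moved stays moved. The work goes in short steps, each a Python script; the robot and the scene stay as the last script left them, time stands still between calls to the robot, and variables do not carry over. Pictures are saved under pics/ and viewed, at most 14 in all, crops included, and the job is handed in when it is done.

```bash
ls; mkdir -p pics
python3 - <<'E'
from bench import bot, imaging
import cv2
for n in("scene","side"):
    im=imaging.capture(n); cv2.imwrite(f"pics/{n}0.png",cv2.resize(im,(800,600),interpolation=cv2.INTER_CUBIC))
    m=imaging.camera_model(n); print(n,m)
print(bot.get_state())
E
```

```text
pics
scene {'K': array([[391.17878479,   0.        , 251.91099814],
       [  0.        , 391.17878479, 183.12347344],
       [  0.        ,   0.        ,   1.        ]]), 'k1': -0.11450725382571414, 'position': array([1107.1018031 , -337.01927821,  958.25892633]), 'rotation': array([ 0.56045578, -0.00462668,  0.9567904 ])}
side {'K': array([[385.32131118,   0.        , 258.56325368],
       [  0.        , 385.32131118, 197.85694459],
       [  0.        ,   0.        ,   1.        ]]), 'k1': -0.07357003716424823, 'position': array([ 438.78645316, -682.20166247,  891.01191888]), 'rotation': array([ 0.6966103 , -0.00107948, -0.27501583])}
{'t': 0.1, 'qpos': array([-1.26919394e+00,  3.26867522e-01, -1.93492575e-01,  1.05201092e+00,
       -7.26769678e-06,  1.43659765e+00]), 'joint_velocities': array([ 8.94105418e-04, -3.34738442e-04,  2.79617991e-03, -1.68884631e-05,
        6.38775132e-04, -9.41863977e-05]), 'effort': array([ 1.42336274e-03, -4.44239008e+01,  2.63037246e+01,  7.84684700e-03,
       -6.80517769e-05,  7.32341078e-06]), 'tcp_pos': array([ 232.02525084, -498.0774826 ,  230.57806764]), 'orientation': array([-3.14003115e+00, -2.03485281e-04,  4.35800911e-01]), 'contact_force': array([-0.16730198,  0.23882416,  0.38905586]), 'wrist_torque': array([ 0.05775758, -0.02716827, -0.00062333]), 'gripper_force': 0.0, 'opening': 1.0004303464989446}
```

View pics/scene0.png

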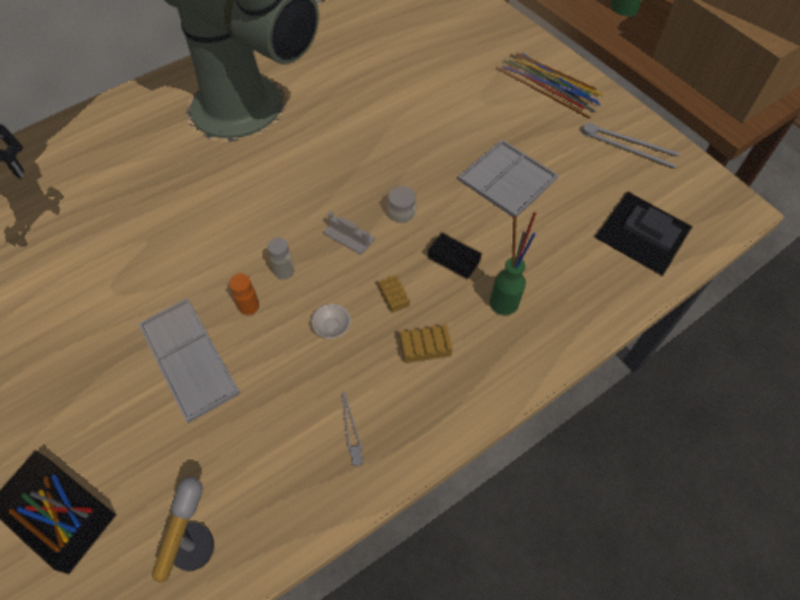

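View pics/side0.png

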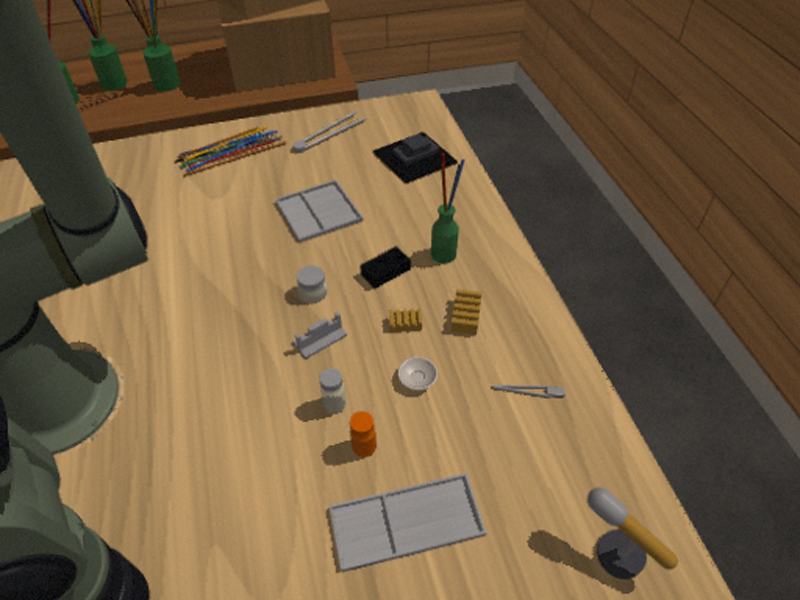

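The scene picture shows (800 px coordinates) the long tray around (190,360), the square tray (507,178), the squat jar (401,203), the tall jar (280,258) with its orange twin at (243,294), and the rest (348,233). The block is at (455,254). There are two rollers, a small one at (394,293) and a large one at (426,342). The dish is at (330,321), the bottle (507,290) and the tweezers (352,430).

```bash
cat > h.py <<'E'
import numpy as np, cv2
from scipy.spatial.transform import Rotation as Rn
from bench import bot, solve_ik, imaging
def ray(m,uv):
    K=m["K"]; d=(np.array(uv,float)-[K[0,2],K[1,2]])/K[0,0]
    rd=np.linalg.norm(d); r=rd
    for _ in range(30): r=rd/(1+m["k1"]*r*r)
    d=d*(r/rd if rd>0 else 1)
    return Rn.from_euler("xyz",m["rotation"]).apply([d[0],-d[1],-1])
def px(m,uv,z=0,s=1.5625):   # s: enlargement of the picture the pixel was read in
    uv=(np.array(uv,float)+.5)/s-.5
    d=ray(m,uv); p=m["position"]; return (p+d*(z-p[2])/d[2])
def proj(m,P):
    c=Rn.from_euler("xyz",m["rotation"]).inv().apply(np.atleast_2d(P)-m["position"])
    x=np.c_[c[:,0],-c[:,1]]/-c[:,2:]; r2=(x**2).sum(1,keepdims=True)
    return x*(1+m["k1"]*r2)*m["K"][0,0]+[m["K"][0,2],m["K"][1,2]]
E
python3 - <<'E'
from h import *
np.set_printoptions(precision=0,suppress=True)
S=imaging.camera_model("scene");T=imaging.camera_model("side")
pts={"long":(12,[(142,324),(187,302),(237,376),(191,418)],[(330,514),(467,478),(484,524),(344,568)]),
"square":(12,[(459,178),(504,142),(556,178),(516,214)],[(277,205),(337,182),(361,213),(302,239)]),
"block":(30,[(428,250),(442,235),(481,251),(470,268)],[(361,267),(395,249),(410,262),(378,276)]),
"smallroller":(22,[(379,284),(397,277),(408,298),(390,305)],[(390,308),(421,308),(421,322),(390,322)]),
"bigroller":(22,[(399,333),(446,326),(451,348),(403,355)],[(455,291),(481,291),(478,325),(453,323)]),
"squatlid":(50,[(402,194)],[(311,275)]),"talllid":(85,[(277,245)],[(331,377)]),"orange":(85,[(240,281)],[(362,421)]),
"rest":(8,[(324,235),(363,252)],[(294,345),(346,337)]),"dish":(20,[(330,320)],[(417,374)]),"bottle":(0,[(506,305)],[(444,255)])}
for k,(z,a,b) in pts.items():
    for m,l in((S,a),(T,b)):
        P=np.array([px(m,u,z)[:2] for u in l]); print(k,P.tolist() and P.ravel(),"c",P.mean(0))
        if len(P)==4: print("   edges",np.linalg.norm(P-np.roll(P,-1,0),axis=1))
W=imaging.camera_model("wrist");st=bot.get_state()
R=Rn.from_euler("xyz",st["orientation"]);print(R.inv().apply(W["position"]-st["tcp_pos"]),(R.inv()*Rn.from_euler("xyz",W["rotation"])).as_matrix(),W["K"][0,0],W["k1"])
E
```

```text
long [ 430. -407.  436. -319.  618. -311.  641. -409.] c [ 531. -361.]
   edges [ 88. 183. 101. 211.]
long [ 424. -328.  640. -329.  641. -405.  428. -411.] c [ 533. -368.]
   edges [216.  76. 213.  83.]
square [485. 272. 459. 418. 600. 440. 625. 306.] c [542. 359.]
   edges [149. 143. 136. 144.]
square [448. 396. 594. 439. 623. 318. 484. 271.] c [537. 356.]
   edges [152. 125. 147. 130.]
block [604. 100. 592. 143. 663. 180. 681. 139.] c [635. 141.]
   edges [45. 80. 45. 86.]
block [582. 140. 661. 170. 680. 126. 609. 107.] c [633. 136.]
   edges [84. 48. 74. 42.]
smallroller [610. -14. 616.  21. 664.  12. 657. -23.] c [637.  -1.]
   edges [36. 49. 35. 48.]
smallroller [612.  28. 668.  12. 659. -20. 603.  -5.] c [636.   4.]
   edges [58. 34. 57. 34.]
bigroller [712. -42. 748.  32. 787.  13. 750. -61.] c [749. -14.]
   edges [83. 43. 83. 43.]
bigroller [744.  35. 793.  22. 758. -56. 715. -39.] c [752.  -9.]
   edges [50. 85. 46. 80.]
squatlid [479. 130.] c [479. 130.]
squatlid [482. 126.] c [482. 126.]
talllid [ 472. -137.] c [ 472. -137.]
talllid [ 472. -137.] c [ 472. -137.]
orange [ 502. -227.] c [ 502. -227.]
orange [ 501. -228.] c [ 501. -228.]
rest [448. -33. 525.   7.] c [487. -13.]
rest [423.   1. 519.  -6.] c [471.  -2.]
dish [ 621. -126.] c [ 621. -126.]
dish [ 619. -128.] c [ 619. -128.]
bottle [768. 158.] c [768. 158.]
bottle [762. 155.] c [762. 155.]
[  66.    0. -142.] [[-0.  1.  0.]
 [ 1.  0.  0.]
 [ 0.  0. -1.]] 334.50602288009344 -0.06428712823499018
```

Only the small roller measures 60×36, so that is the one. Next I take close wrist views of both trays and the stock.

Run:
```python
from h import *
import pickle
ms={}
for n,p in (("long",[464,-360,200]),("stock",[500,-10,300]),("square",[474,357,200])):
    bot.move_ptp(p,[np.pi,0,0]); bot.dwell(.2)
    ms[n]=imaging.camera_model("wrist"); im=imaging.capture("wrist")
    cv2.imwrite(f"pics/raw_{n}.png",im)
    cv2.imwrite(f"pics/w_{n}.png",cv2.resize(im,(800,600),interpolation=cv2.INTER_CUBIC))
    st=bot.get_state(); print(st["t"],st["qpos"].round(2),ms[n]["position"])
pickle.dump(ms,open("ms.pkl","wb"))
```

```text
1.4083 [-0.79  0.42 -0.14  1.01 -0.    2.36] [ 529.39142513 -361.83540256  342.06249202]
3.025 [-0.17  0.2  -0.19  1.18 -0.    2.97] [566.34267462 -11.7758993  441.34077377]
7.875 [ 0.52  0.43 -0.12  1.02 -0.   -2.62] [540.24370735 356.22321996 341.87677013]
```

View pics/w_stock.png

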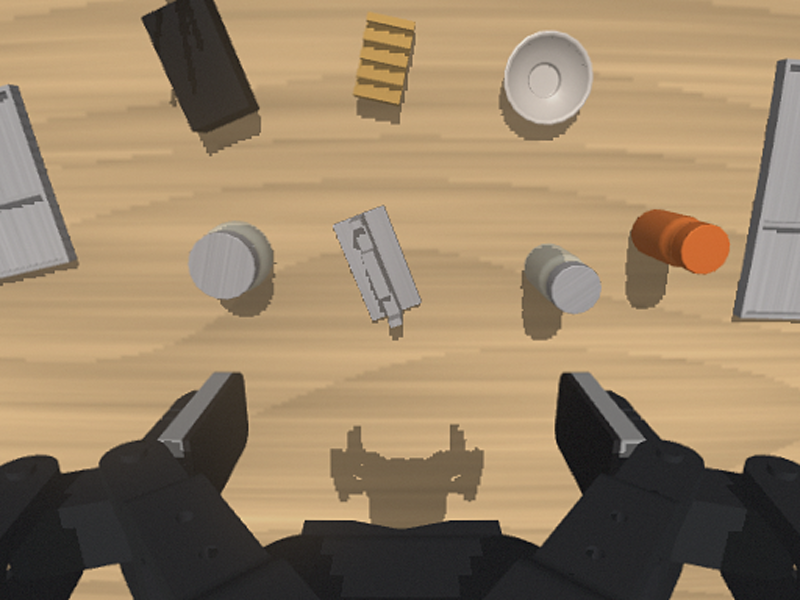

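View pics/w_long.png

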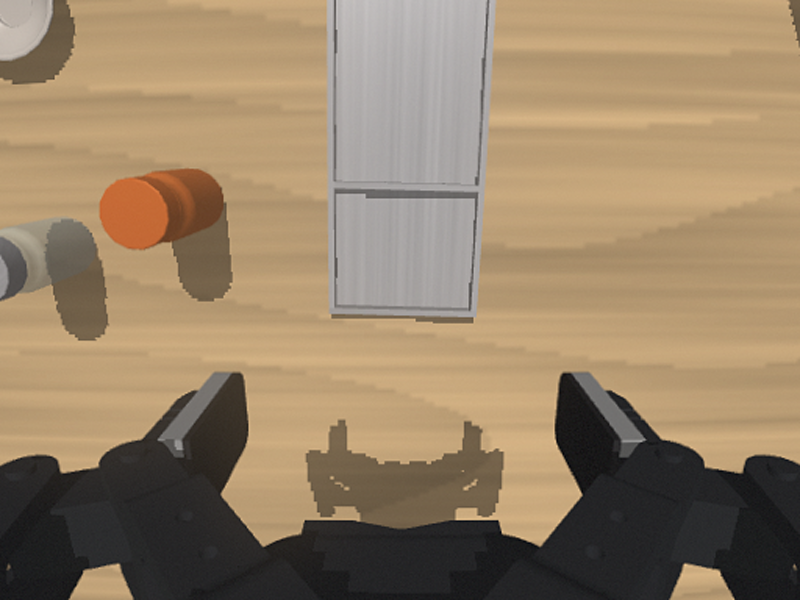

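View pics/w_square.png

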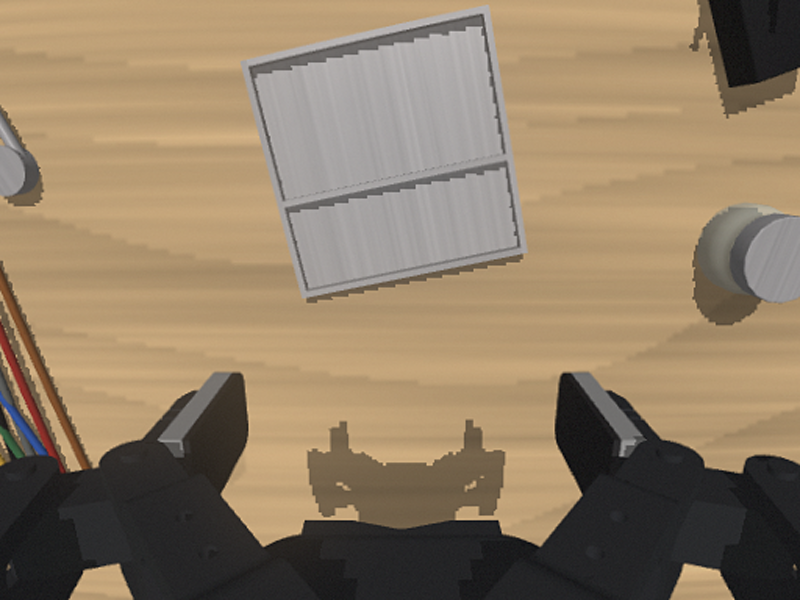

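Stock view: squat lid (223,264), tall lid (576,287), rest base (333,222)-(384,206)-(421,304)-(376,322), small roller (368,14)-(415,24)-(402,105)-(354,94), with the block partly cut off at the top. The long tray's partition is at row 188 and its small compartment is on the near side. The square tray's narrow compartment is also near: corners (243,64),(488,8),(525,252),(305,298).

Run:
```python
from h import *
import pickle
np.set_printoptions(precision=1,suppress=True)
ms=pickle.load(open("ms.pkl","rb"))
def f(n,z,l):
    P=np.array([px(ms[n],u,z)[:2] for u in l]); print(n,z,P.ravel(),"c",P.mean(0))
    if len(P)==4:
        d=P-np.roll(P,-1,0); print("   edges",np.linalg.norm(d,axis=1),"ang deg",np.degrees(np.arctan2(d[:,1],d[:,0])))
f("stock",22,[(368,14),(415,24),(402,105),(354,94)])
f("stock",8,[(333,222),(384,206),(421,304),(376,322)])
f("stock",50,[(223,264),(189,264),(257,264)]);f("stock",85,[(576,287),(551,287),(601,287)])
f("long",12,[(329,3),(495,3),(477,316),(331,316)]);f("long",12,[(333,188),(483,188)])
f("square",12,[(243,64),(488,8),(525,252),(305,298)]);f("square",12,[(285,205),(508,160)])
im=cv2.imread("pics/raw_stock.png")
c=np.hstack([cv2.resize(np.clip(im[0:90,85:175].astype(float)*2.5,0,255).astype('uint8'),(390,390),interpolation=2),cv2.resize(im[125:220,205:285],(328,390),interpolation=2)])
cv2.imwrite("pics/c1.png",c)
```

```text
stock 22 [664.6  12.5 657.6 -22.2 599.8 -12.5 608.   24. ] c [632.5   0.5]
   edges [35.4 58.6 37.4 57.8] ang deg [  78.5   -9.6 -102.6  168.5]
stock 8 [508.5  45.  521.6   2.5 437.3 -28.6 421.   10.6] c [472.1   7.4]
   edges [44.5 89.8 42.4 94.1] ang deg [ 107.1   20.3  -67.4 -158.5]
stock 50 [482.2 125.8 482.4 152.5 482.1  99.3] c [482.2 125.9]
stock 85 [ 472.5 -135.7  472.5 -117.7  472.5 -153.7] c [ 472.5 -135.7]
long 12 [ 613.3 -320.3  613.2 -416.5  423.  -412.   423.3 -315.1] c [ 518.2 -366. ]
   edges [ 96.2 190.2  96.9 190.1] ang deg [ 89.9  -1.4 -90.1 178.4]
long 12 [ 506.9 -319.4  506.7 -412.9] c [ 506.8 -366.1]
square 12 [591.  450.2 621.3 305.8 477.1 276.6 446.5 419.6] c [534. 363.]
   edges [147.5 147.1 146.2 147.8] ang deg [ 101.8   11.4  -77.9 -168. ]
square 12 [507.2 429.3 534.7 290.5] c [521.  359.9]
```

View pics/c1.png

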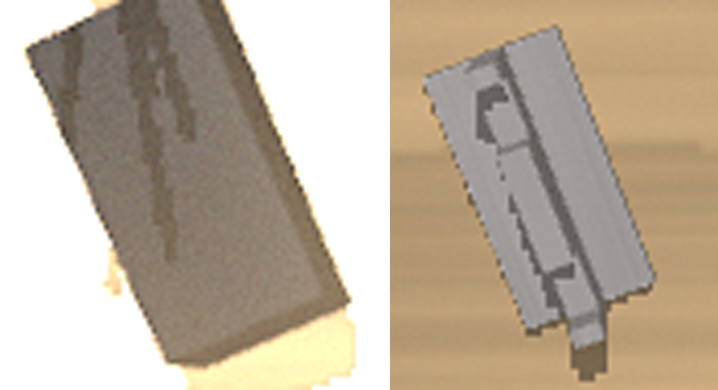

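The block's top face in the crop is (28,48),(168,362),(318,297), with the fourth corner cut off. The darker strips are its sides. The rest's web runs from (497,60) to (590,335).

```bash
cat >> h.py <<'E'
D=np.radians
def down(yaw,pos):
    """tool-down orientation for a grasp yaw (mod pi), chosen to keep joint 6 near 0..mid range"""
    q1=np.arctan2(pos[1],pos[0]); c=[(q1+np.pi-(yaw+k*np.pi)+np.pi)%(2*np.pi)-np.pi for k in (0,1)]
    k=int(np.argmin([abs(x-Q6) for x in c])); return [np.pi,0,(yaw+k*np.pi+np.pi)%(2*np.pi)-np.pi]
Q6=0.8
def pick(xy,yaw,z,opening,effort,up=130):
    r=down(yaw,xy); bot.move_ptp([*xy,up],r); bot.grip(opening,effort)
    bot.movel([*xy,z],max_speed=120); bot.grip(0,effort)
    s=bot.get_state(); print("grip",s["opening"],s["gripper_force"],s["tcp_pos"])
    bot.movel([*xy,up],max_speed=100); s=bot.get_state(); print("held",s["opening"],s["gripper_force"],s["contact_force"],s["t"])
def place(xy,yaw,z,opening,up=130):
    r=down(yaw,xy); bot.move_ptp([*xy,up],r); bot.movel([*xy,z+6],max_speed=100); bot.dwell(.2)
    h=bot.movel([*xy,z-3],max_speed=15,threshold=4); s=bot.get_state(); print("down",h,s["tcp_pos"],s["contact_force"])
    bot.grip(opening); bot.dwell(.1); p=bot.get_state()["tcp_pos"]; bot.movel([p[0],p[1],up],max_speed=120); print(bot.get_state()["t"])
def look(name,cam,yaw=0,z=200):
    """wrist picture with the camera above cam (xy)"""
    import pickle
    c=[cam[0]-66*np.cos(yaw),cam[1]-66*np.sin(yaw),z]; bot.move_ptp(c,[np.pi,0,yaw]); bot.dwell(.25)
    m=imaging.camera_model("wrist"); im=imaging.capture("wrist"); cv2.imwrite(f"pics/raw_{name}.png",im)
    pickle.dump(m,open(f"{name}.pkl","wb")); return m,im
E
python3 - <<'E'
from h import *
import pickle
np.set_printoptions(precision=1,suppress=True)
m=pickle.load(open("ms.pkl","rb"))["stock"]
g=lambda u,z:px(m,((u[0]+.5)/4.3333-.5+85,(u[1]+.5)/4.3333-.5),z,1)[:2]
P=[g(u,30) for u in((28,48),(168,362),(318,297))]
print(P,(P[0]+P[2])/2,np.linalg.norm(P[0]-P[1]),np.linalg.norm(P[1]-P[2]),np.degrees(np.arctan2(*(P[0]-P[1])[::-1])),np.degrees(np.arctan2(*(P[1]-P[2])[::-1])))
pick((482,126),D(90+14.7),6,1.0,40)
place((466,-365),D(-1.3),4+6,0.95)
m,im=look("b1",(633,70),0,220)
cv2.imwrite("pics/b1.png",cv2.resize(np.clip(im*1.6,0,255).astype('uint8'),(800,600),interpolation=cv2.INTER_CUBIC)); print(m["position"])
E
```

```text
[array([664.4, 178.3]), array([582.6, 147.2]), array([599. , 104.2])] [631.7 141.2] 87.54778049192097 46.019194129663454 20.867637329273833 110.87540691019821
grip 0.6736670240118424 41.36601902078837 [482.5 126.1   7. ]
held 0.6710940109962494 43.03347130030048 [ 0.4 -0.1 -2.1] 14.425
down True [ 466.1 -365.1   11.1] [-0.2  0.1  4.9]
19.8417
[633.2  69.1 361.8]
```

View pics/b1.png

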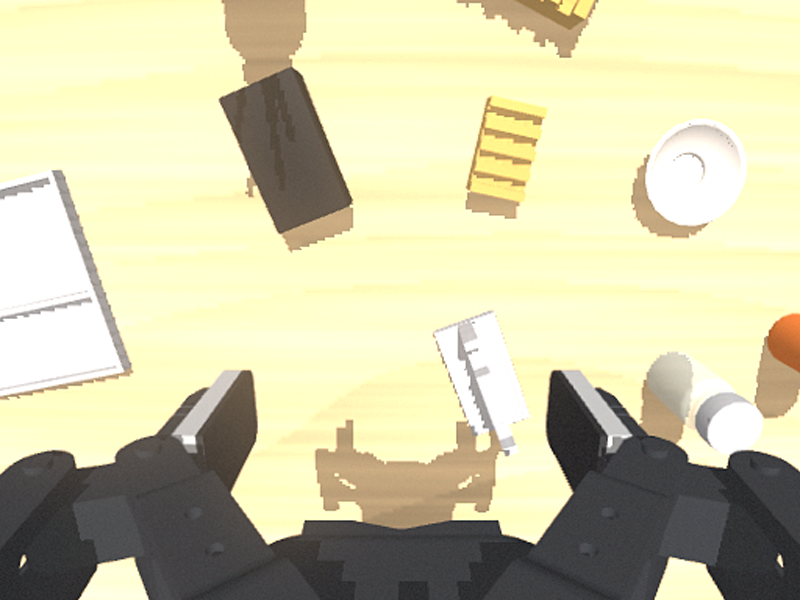

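The jar touched down at the expected height. In this view the block is at (285,150) and the roller at (507,150), both whole. I fit their silhouettes by model to get precise poses.

```bash
cat >> h.py <<'E'
from scipy.optimize import minimize
def box(L,W,H,x,y,a,z0):
    P=np.array([[sx*L/2,sy*W/2,z] for sx in(-1,1) for sy in(-1,1) for z in(0,H)])
    return Rn.from_euler("z",a).apply(P)+[x,y,z0]
def fitbox(m,mask,dims,x0,z0=0):
    """x,y,yaw of a box whose projected silhouette best overlaps the hull of mask"""
    hull=lambda p:cv2.convexHull(p.astype(np.float32))
    c=hull(np.argwhere(mask)[:,::-1]); A=cv2.contourArea(c)
    def cost(v):
        h=hull(proj(m,box(*dims,v[0],v[1],v[2]/100,z0))); i=cv2.intersectConvexConvex(h,c)[0]
        return -i/(A+cv2.contourArea(h)-i)
    x0=np.array([x0[0],x0[1],x0[2]*100])
    r=minimize(cost,x0,method="Nelder-Mead",options=dict(initial_simplex=x0+np.array([[0,0,0],[8,0,0],[0,8,0],[0,0,10]])))
    return r.x[0],r.x[1],r.x[2]/100,-r.fun
def blob(mask,uv,s=1.5625):
    n,l=cv2.connectedComponents(cv2.morphologyEx(mask.astype(np.uint8),cv2.MORPH_OPEN,np.ones((3,3))))
    k=l[int(uv[1]/s),int(uv[0]/s)]; assert k>0; return l==k
E
python3 - <<'E'
from h import *
import pickle
m=pickle.load(open("b1.pkl","rb")); im=cv2.imread("pics/raw_b1.png"); hsv=cv2.cvtColor(im,cv2.COLOR_BGR2HSV)
for u in((285,130),(320,200),(290,240),(495,105),(490,150),(495,208),(560,150)): print(u,hsv[int(u[1]/1.5625),int(u[0]/1.5625)])
k=blob(hsv[:,:,2]<60,(285,160)); print(k.sum()); v=fitbox(m,k,(90,50,30),(632,141,.37)); print(v,np.degrees(v[2]))
k=blob((hsv[:,:,1]>150)&(hsv[:,:,2]>60),(520,110)); ys,xs=np.nonzero(k); print(k.sum(),xs.min()*1.56,xs.max()*1.56,ys.min()*1.56,ys.max()*1.56)
v=fitbox(m,k,(60,36,22),(632,0,-.18)); print(v,np.degrees(v[2]))
E
```

```text
(285, 130) [14 48 59]
(320, 200) [17 60 60]
(290, 240) [ 17  92 122]
(495, 105) [ 18 139 195]
(490, 150) [ 19 138 165]
(495, 208) [ 17  90 127]
(560, 150) [ 18  93 216]Traceback (most recent call last):
  File "<stdin>", line 5, in <module>
  File "h.py", line 54, in blob
    k=l[int(uv[1]/s),int(uv[0]/s)]; assert k>0; return l==k
                                           ^^^
AssertionError
```

Run:
```python
from h import *
import pickle
m=pickle.load(open("b1.pkl","rb")); im=cv2.imread("pics/raw_b1.png"); hsv=cv2.cvtColor(im,cv2.COLOR_BGR2HSV)
for t in (75,90):
    k=blob(hsv[:,:,2]<t,(285,160));ys,xs=np.nonzero(k); print(k.sum(),xs.min()*1.56,xs.max()*1.56,ys.min()*1.56,ys.max()*1.56)
    v=fitbox(m,k,(90,50,30),(632,141,.37)); print(v,np.degrees(v[2]))
for t in (115,125):
    k=blob(hsv[:,:,1]>t,(520,110)); ys,xs=np.nonzero(k); print(k.sum(),xs.min()*1.56,xs.max()*1.56,ys.min()*1.56,ys.max()*1.56)
    v=fitbox(m,k,(60,36,22),(632,0,-.18)); print(v,np.degrees(v[2]))
```

```text
4998 219.96 349.44 68.64 230.88
(np.float64(631.9161024426749), np.float64(140.92050504014856), np.float64(0.38866954417624655), np.float64(0.9582473551324832)) 22.26912450657243
5075 219.96 349.44 68.64 230.88
(np.float64(632.0281214546134), np.float64(141.26505427651273), np.float64(0.38663273226621897), np.float64(0.966042826455163)) 22.15242378046587
2359 466.44 544.44 95.16 199.68
(np.float64(633.7705225552352), np.float64(1.6522353767615874), np.float64(-0.20923819805647928), np.float64(0.978790659145084)) -11.988465661558687
1991 468.0 544.44 96.72 199.68
(np.float64(633.5357702386823), np.float64(2.169926849360732), np.float64(-0.21143703332893465), np.float64(0.9453979268281877)) -12.114449642514879
```

Run:
```python
from h import *
pick((632,141.2),D(22.2),8,0.85,60)
place((572.5,-367.3),D(-1.3),4+8,0.75)
m,im=look("b2",(540,-365),0,200)
cv2.imwrite("pics/b2.png",cv2.resize(np.clip(im*1.4,0,255).astype('uint8'),(800,600),interpolation=cv2.INTER_CUBIC))
hsv=cv2.cvtColor(im,cv2.COLOR_BGR2HSV); u=proj(m,[572,-367,34])[0]; print(u*1.5625,hsv[int(u[1]),int(u[0])])
for t in (60,75):
    try: v=fitbox(m,blob(hsv[:,:,2]<t,u,1),(90,50,30),(572,-367,-.02),4); print(v,np.degrees(v[2]))
    except AssertionError: print("no blob")
```

```text
grip 0.5681933036289808 64.40921187400818 [632.97203192 141.28854062   9.25025823]
held 0.5672046063138488 63.53246212005615 [-0.49586454 -0.58328391 -3.41521228] 29.3917
down True [ 572.62287784 -367.41797031   13.22968956] [-0.9131741   0.13895675  4.88807237]
34.6667
[403.26405495  91.70485062] [165   9  59]
no blob
(np.float64(571.410416662288), np.float64(-368.3611598682956), np.float64(-0.016869847158182086), np.float64(0.9312609606016554)) -0.9665710431945992
```

View pics/b2.png

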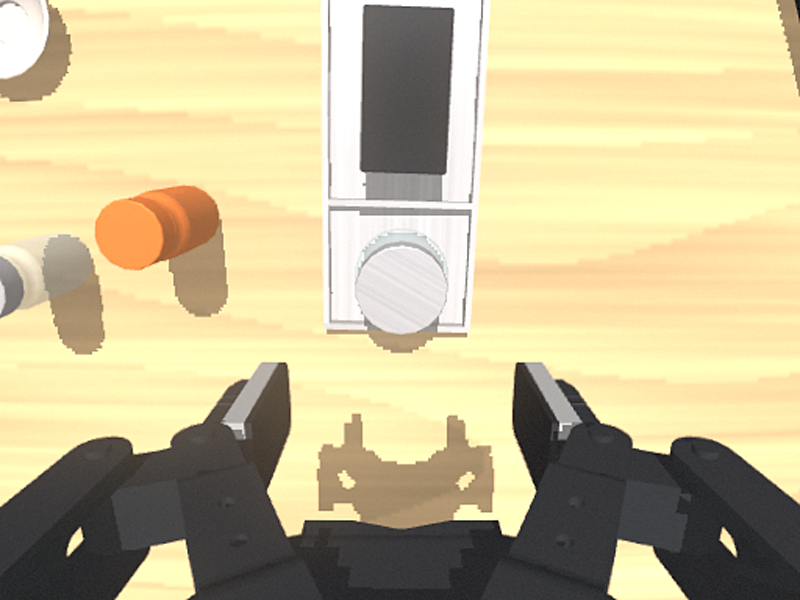

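The block lies flat at (405,90) in the large compartment and the squat jar stands in the small one at (401,285). I check the block's x from its edges, then place the roller.

Run:
```python
from h import *
import pickle
np.set_printoptions(precision=1,suppress=True)
m=pickle.load(open("b2.pkl","rb"))
print([px(m,u,34)[:2] for u in((362,6),(453,8))],[px(m,u,4)[:2] for u in((361,171),(447,174))])
print(px(m,(361,90),34)[:2],px(m,(450,90),34)[:2])
im=cv2.imread("pics/raw_b2.png"); hsv=cv2.cvtColor(im,cv2.COLOR_BGR2HSV)
for t in(85,95,105):
    k=blob(hsv[:,:,2]<t,(405,90)); ys,xs=np.nonzero(k); print(t,np.array([xs.min(),xs.max(),ys.min(),ys.max()])*1.5625,fitbox(m,k,(90,50,30),(572,-367,-.02),4))
pick((633.6,1.8),D(-12),2,0.65,60)
```

```text
[array([ 616.7, -344.5]), array([ 615.7, -393.7])] [array([ 527.6, -340.3]), array([ 525.7, -394.7])]
[ 573.1 -343.3] [ 573.1 -392.9]
85 [360.9 451.6   4.7 173.4] (np.float64(571.6759677199327), np.float64(-368.0636294228897), np.float64(-0.03555046718065869), np.float64(0.958835714743171))
95 [360.9 451.6   4.7 173.4] (np.float64(571.6569328810358), np.float64(-368.60606167984133), np.float64(-0.035682372600142974), np.float64(0.9654239435845992))
105 [360.9 453.1   4.7 173.4] (np.float64(571.6732954288302), np.float64(-368.3941756544273), np.float64(-0.036914337262859746), np.float64(0.9717756085340814))
grip 0.4075416381037414 61.915013920515776 [634.6   1.7   3.3]
held 0.40005009325782376 61.01429969072342 [-1.2 -0.3 -2.9] 42.675
```

Run:
```python
from h import *
place((572.5,-367.6),D(-1.4),34+2,0.7)
m,im=look("b3",(560,-365),0,150)
cv2.imwrite("pics/b3.png",cv2.resize(np.clip(im[0:200,150:350]*1.6,0,255).astype('uint8'),(600,600),interpolation=cv2.INTER_CUBIC))
hsv=cv2.cvtColor(im,cv2.COLOR_BGR2HSV); u=proj(m,[572,-367,56])[0]
for t in (115,130): 
  try: print(fitbox(m,blob(hsv[:,:,1]>t,u,1),(60,36,22),(572,-367,-.02),34))
  except AssertionError: print("no")
```

```text
down True [ 572.64461038 -367.73822482   37.26229264] [-1.15024145 -0.41006956  4.20525856]
47.125
(np.float64(564.6941569950221), np.float64(-368.31441473058175), np.float64(-0.015692923014184817), np.float64(0.8655744022852884))
(np.float64(548.0041267380909), np.float64(-369.05309454555095), np.float64(0.00018688356930213223), np.float64(0.1533806667682518))
```

View pics/b3.png

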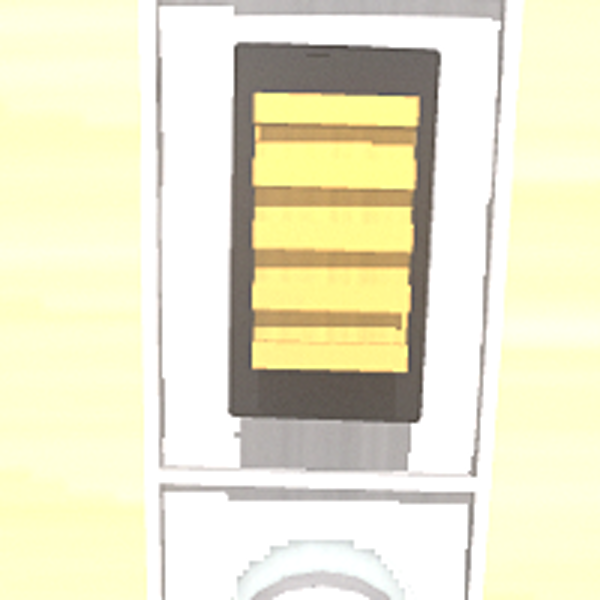

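The roller sits groove up and lengthwise on the block: block x 232–440 and top edge 45, roller x 253–418 and top edge 94. I check the centring numerically and pick the tall jar.

Run:
```python
from h import *
import pickle
np.set_printoptions(precision=1,suppress=True)
m=pickle.load(open("b3.pkl","rb"))
g=lambda u,z:px(m,((u[0]+.5)/3-.5+150,(u[1]+.5)/3-.5),z,1)[:2]
print("block far",g((235,43),34),g((440,49),34),"base near",g((230,416),4),g((420,421),4))
print("roller far",g((253,93),56),g((419,96),56),"base near",g((253,371),34),g((407,373),34))
pick((472.5,-136),D(107),25,0.8,40,up=150)
```

```text
block far [ 617.4 -345.4] [ 616.1 -394. ] base near [ 525.  -339.7] [ 523.6 -394.1]
roller far [ 602.2 -350.9] [ 601.6 -387.2] base near [ 540.1 -348.5] [ 539.6 -387.6]
grip 0.4536920198782484 39.784381682256935 [ 472.9 -136.3   25.8]
held 0.4554065371522485 40.28013674018439 [-0.8  1.3 -0.8] 54.5833
```

Run:
```python
from h import *
place((483.4,395.4),D(11.7),4+25,0.75,up=150)
m,im=look("b4",(472,30),D(20.5),180)
cv2.imwrite("pics/b4.png",cv2.resize(im,(800,600),interpolation=cv2.INTER_CUBIC))
print(bot.get_state()["t"])
```

```text
down True [483.52520031 395.45902731  29.85483477] [ 0.08055283 -1.07965737  4.09319356]
60.0583
62.3083
```

View pics/b4.png

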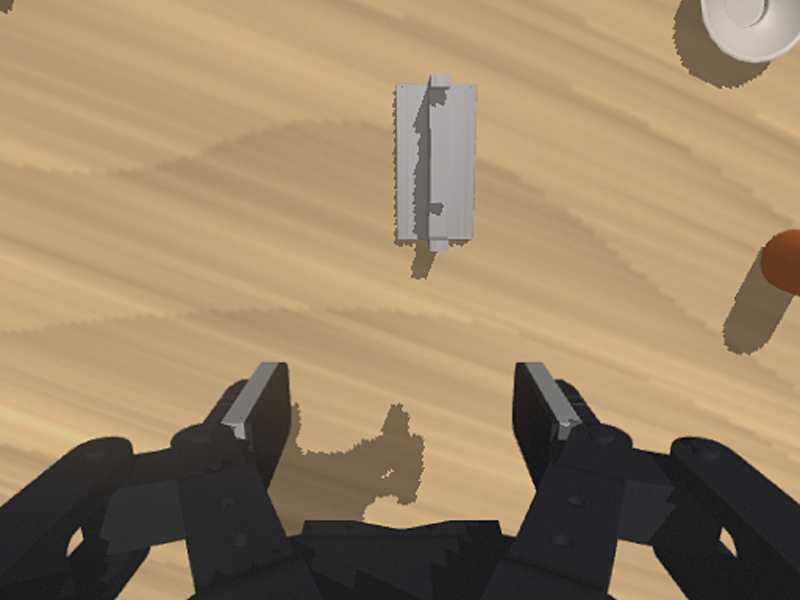

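The rest's base is at (396,85)-(477,85)-(472,240)-(398,240), aligned with the view to about a degree.

Run:
```python
from h import *
import pickle
np.set_printoptions(precision=1,suppress=True)
m=pickle.load(open("b4.pkl","rb"));print(m["position"],m["rotation"],bot.get_state()["tcp_pos"],bot.get_state()["orientation"])
P=np.array([px(m,u,8)[:2] for u in((396,85),(477,85),(472,240),(398,240))]); d=P-np.roll(P,-1,0)
print(P,P.mean(0),np.linalg.norm(d,axis=1),np.degrees(np.arctan2(d[:,1],d[:,0])))
print(px(m,(431,75),45),px(m,(430,250),45),px(m,(450,75),45),px(m,(448,250),45))
```

```text
[472.3  29.8 321.8] [-0.3  0.  -1.2] [410.3   7.1 179.9] [-3.1  0.   0.4]
[[505.1  45.3]
 [521.3   2.3]
 [438.  -28.8]
 [422.2  13.2]] [471.6   8. ] [45.9 89.  44.9 88.9] [ 110.7   20.5  -69.4 -158.8]
[511.8  28.8  45. ] [429.   -2.8  45. ] [515.2  20.   45. ] [432.4 -11.9  45. ]
```

Run:
```python
from h import *
pick((471.6,8.2),D(20.7),13,0.5,70)
place((571.5,354.4),D(-78.3),4+13,0.35)
m,im=look("b5",(534,363),0,250)
cv2.imwrite("pics/b5.png",cv2.resize(im,(800,600),interpolation=cv2.INTER_CUBIC))
S=imaging.capture("scene"); cv2.imwrite("pics/s5.png",cv2.resize(S,(800,600),interpolation=cv2.INTER_CUBIC))
```

```text
grip 0.10351892804959065 69.04911696910858 [472.2913525    8.14805789  13.70940366]
held 0.1056345763156815 68.08169960975647 [-0.80546275 -0.48632967 -2.54402229] 68.1167
down True [571.69003442 354.54979205  17.75047783] [0.50716448 1.0724976  4.74861065]
73.4917
```

View pics/b5.png

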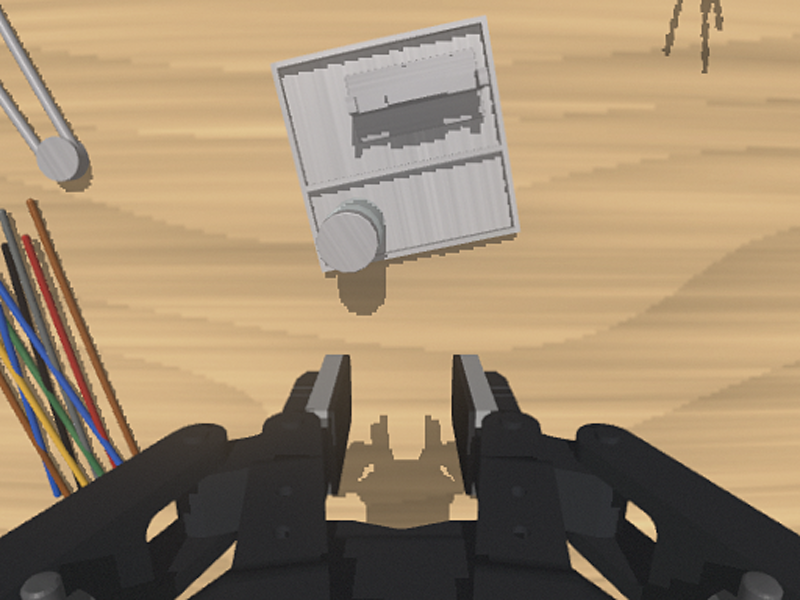

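View pics/s5.png

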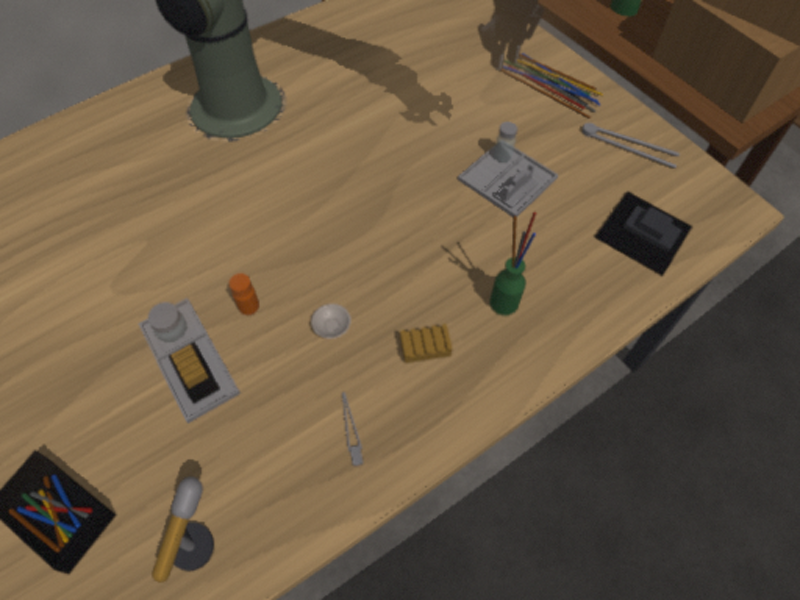

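Both kits are in place, with the tall jar at (347,240) and the rest at (415,95) in the wrist view. The bystanders are at the same pixels as in the first picture: dish (330,321), bottle (507,290), tweezers (352,430).

```bash
python3 -c "
from h import *
print(bot.sign_off())"
```

```text
the job is handed in; nothing more can be done
None
```

Both kits are made up as asked and the job is handed in at about 74 s of the 144 s allowed; the jars were lowered to contact before release, and the dish, bottle and tweezers have not moved in the camera view.

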